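# Show the trainee which glass piece goes where

## Task

Show the trainee her job without touching the glass: point at the glass cone on the board, holding the fingertips two or three centimetres above its top for a good two seconds, then point in the same way at the middle of the tray's empty compartment, fingertips just above the rim, again for two seconds. Then press the bench timer's start button fully down to start her turn, and draw back so that it springs up. Touch nothing but the timer, and do not dip down over any of the other glass pieces.

Things in the scene. Friction and masses are not known exactly. Their poses are not given: they have to be found in the camera images.
- cone_tip (a point): top of the glass cone, the only cone: green glass like all the pieces, foot 46 mm in diameter, narrowing to a blunt 10 mm top, 55 mm high, standing upright on the board; this point is the centre of its top, about 63 mm above the bench. Neighbouring pieces stand at least 70 mm away, centre to centre
- cone: the same glass cone, loose, about 90 g; origin at the centre of its foot, z up
- board: fixed pale board, 210 (x) x 250 (y) x 8 mm, with five glass pieces standing on it; origin at the centre of its underside. Board and tray stand on either side of the timer and change sides from run to run
- tray: fixed wooden sorting tray, 170 x 170 mm, 30 mm high, 5 mm walls, two by two compartments about 77 mm square inside, each with a round grey felt pad on its floor; three hold a glass piece, one is empty; origin at the centre of its underside
- free_place (a point): middle of the only empty compartment of the tray, at the height of the tray's rim: 30 mm above the bench, 25 mm above the compartment's floor
- timer_top (a point): centre of the top of the black round start button (30 mm diameter) on the white bench timer (case 100 x 70 x 22 mm, fixed, between board and tray; the button stands near the case's end nearer the robot); pressed straight down
- timer (a joint): travel of the start button in m: 0 released, 0.006 fully down; a spring pushes it back, about 4 N fully down
- ball: green glass piece, ball with a flattened foot, 40 diameter, 37 high (mm), loose, 70 to 95 g, standing on the pale board with the cone; origin at the centre of its underside
- disc: green glass piece, flat disc, 48 diameter, 16 high (mm), loose, 70 to 95 g, standing on the pale board with the cone; origin at the centre of its underside
- barrel: green glass piece, barrel, 36 diameter, 36 high (mm), loose, 70 to 95 g, standing on the pale board with the cone; origin at the centre of its underside
- cube: green glass piece, cube with rounded edges, 34 wide and high (mm), loose, 70 to 95 g, standing on the pale board with the cone; origin at the centre of its underside
- tray_ball: green glass piece, ball with a flattened foot, 40 diameter, 37 high (mm), loose, 70 to 95 g, in a compartment of the sorting tray; origin at the centre of its underside
- tray_disc: green glass piece, flat disc, 48 diameter, 16 high (mm), loose, 70 to 95 g, in a compartment of the sorting tray; origin at the centre of its underside
- tray_cube: green glass piece, cube with rounded edges, 34 wide and high (mm), loose, 70 to 95 g, in a compartment of the sorting tray; origin at the centre of its underside
Mind the look-alikes: they are no part of the job. Leave any pink look-alike of the ball alone. Leave any blue look-alike of the cone alone.

How it is judged:
By the outcome, as a careful person would: the job done as asked, in the order asked, and still so for the second after the job is handed in, with the robot touching nothing.
It also fails if it takes over 61 s, if anything falls off the work surface, if the arm or the gripper's body presses on something with over 40 N, if the wrist force passes 120 N, or if a joint passes its speed limit or range.

## Robot

A 6-joint arm with a two-finger parallel gripper is mounted at the origin on the work surface. World frame = base frame: x ahead of the robot, y to its left, z up, the work surface at z = 0. Lengths are in m, angles in rad, forces in N, time in s.
With the tool pointing down it reaches from about 0.25 to 0.725 m from the base axis. Payload 4 kg.
Tool frame: the origin (TCP) lies between the finger pads, 19 mm behind the fingertips; this is the grasp point; z points along the fingers, y is the line along which they close (so a half turn about z gives the same grasp; the last joint's range is limited). The gripper opens to 85 mm and grips with 20 to 120 N. Pads are 22 mm wide; open, the fingers measure 114 mm over their backs; the gripper's body (76 mm by 85 mm) begins 54 mm behind the grasp point. The pads swing forward as they close: fully open they stand 13 mm farther back than shut.
Start: joints at [0, 0.241, 0.005, 1.335, 0, 1.571], TCP at [0.5, -0, 0.25] pointing down, gripper open.
Joint ranges: [-2.72, 2.72], [-1.05, 1.87], [-1.09, 1.28], [-1.99, 2.15], [-1.42, 1.44], [-3.14, 3.14]. Speed limits (rad/s): [2.79, 2.79, 3.14, 3.14, 3.14, 3.14].

## Interface

Orientations are given as a unit quaternion [x, y, z, w].
In Python, from workcell import monitor, vision, job gives the robot as it stands.
- The arm moves only by the tool move_arm, never from a script. Its argument "moves" is a list that holds one entry, the list of rows, each a list of 5 numbers: the shift along the world's x, y, z in m, then the turn about the world's z in degrees, then the opening in per cent of the stroke, from 0 (shut) to 100 (fully open). In form: [[[x, y, z, turn, gripper], ...]]. A call has 1 to 5 rows; each row is the pose to reach, as a shift and turn from the pose commanded when the call began; what a row does not reach only later rows make up. A row lasts 1/8 s, in which the tool goes at most 62.5 mm and 10.7 degrees, less where a joint would pass 70% of its speed; a pose out of reach is approached as far as the arm can. A call with a gripper value outside its range is refused whole. The fingers move at their own pace and stop on an object; the grip force is fixed at half the most. Time passes only in rows, so rows that repeat a pose let the fingers close. It gives the time, the measured TCP pose, the force, the opening and the grip force at its end, in the units of the state.
- monitor.get_obs(): the state, without advancing time (a new reading comes with each control period).
- vision.camera(name): name is "scene" or "side" or "wrist"; returns a dict with "color" (384x512x3 uint8, red, green, blue), "camera_matrix" (3x3 intrinsics, pixels), "eye" and "attitude" of the camera in the world; the wrist camera has in their place "hand_eye" (4x4, takes a point from camera to tool coordinates, whose origin is the TCP and whose axes are the flange's). Camera axes: x right, y up, looking along -z (the intrinsics and any distortion apply to the point x, -y, -z); pixel columns grow to the right and rows downward; lengths in m; the calibration is good to about 2 mm. A picture is of the moment at which its call begins: read the wrist's pose just before it. There is no depth.
- job.job_done(): hands the job in; it is judged then, once.
The state is a dict: "clock": time; "joint_pos": joint angles; "joint_vel": joint speeds; "tau": joint torques, N m; "eef_pos": TCP position; "tool_rot": TCP orientation; "ft_force": force on the tool from outside, world axes, zero at the start; "ft_torque": the same for the moment, N m; "grip_width": finger opening in m; "grasp_force": force on a finger pad.
Only numpy, scipy, OpenCV 4.12 (cv2) and the standard library are available. Lean on these libraries where they do the work, as an engineer would, in place of code of your own. Each camera call takes 0.05 s, during which the arm holds its last target. There are 200 camera calls.

## Working session

There is one attempt and no reset: what is moved stays moved. The work goes in short steps, Python scripts to look and compute and a tool call to move; the robot and the scene stay as the last step left them, time stands still between calls to the robot, and variables do not carry over. Pictures are saved under pics/ and viewed, at most 10 in all, crops included, and the job is handed in when it is done.

Besides the shell and the picture viewer there is one more tool, called after "Call:" in YAML: its name, and indented under it one key for each argument. move_arm: Moves the arm, as the interface text tells. Its arguments: {"type":"object","properties":{"moves":{"type":"array","items":{"type":"array","items":{"type":"array","items":{"type":"number"}}}}},"required":["moves"]}

```bash
mkdir -p pics; cat > h.py <<'E'
import numpy as np, cv2
from workcell import monitor, vision, job
from scipy.spatial.transform import Rotation as R
def rot(a):
    a=np.array(a); return a if a.shape==(3,3) else (a[:3,:3] if a.shape==(4,4) else R.from_quat(a).as_matrix())
def cam(n):
    o=monitor.get_obs(); c=vision.camera(n)
    if n=="wrist":
        T=np.eye(4);T[:3,:3]=rot(o["tool_rot"]);T[:3,3]=o["eef_pos"];T=T@np.array(c["hand_eye"])
        c["e"],c["R"]=T[:3,3],T[:3,:3]
    else: c["e"],c["R"]=np.array(c["eye"]),rot(c["attitude"])
    return c
def ray(c,u,v):
    K=np.array(c["camera_matrix"]);d=np.linalg.inv(K)@[u,v,1]
    d=c["R"]@(d*[1,-1,-1]);return d/np.linalg.norm(d)
def plane(c,u,v,z):
    d=ray(c,u,v);return c["e"]+d*(z-c["e"][2])/d[2]
def proj(c,p):
    q=c["R"].T@(np.array(p)-c["e"])*[1,-1,-1];q=np.array(c["camera_matrix"])@q;return q[:2]/q[2]
def save(c,f): cv2.imwrite("pics/"+f,c["color"][:,:,::-1])
E
python3 - <<'E'
from h import *
o=monitor.get_obs();print(o["clock"],o["eef_pos"],o["tool_rot"],o["grip_width"])
for n in("scene","side","wrist"):
    c=cam(n);save(c,n+"0.png");print(n,c["e"].round(3),[k for k in c],np.array(c["camera_matrix"]).round(1).tolist(), c.get("attitude"))
ims=[cv2.imread(f"pics/{n}0.png") for n in("scene","side","wrist")]
E
```

```text
0.0 [ 4.99403673e-01 -1.79189790e-06  2.49118635e-01] [ 0.70711038  0.70710242 -0.00073488 -0.00073487] 0.08547018009099286
scene [1.008 0.535 0.657] ['color', 'camera_matrix', 'eye', 'attitude', 'e', 'R'] [[348.2, 0.0, 257.4], [0.0, 348.2, 187.8], [0.0, 0.0, 1.0]] [0.12952785 0.40517274 0.85541058 0.29551706]
side [ 0.231 -0.704  0.614] ['color', 'camera_matrix', 'eye', 'attitude', 'e', 'R'] [[432.6, 0.0, 253.1], [0.0, 432.6, 192.7], [0.0, 0.0, 1.0]] [ 0.4385627  -0.11178749 -0.2027658   0.86836187]
wrist [0.5   0.067 0.373] ['color', 'camera_matrix', 'hand_eye', 'e', 'R'] [[318.1, 0.0, 259.9], [0.0, 318.1, 192.3], [0.0, 0.0, 1.0]] None
```

View pics/scene0.png

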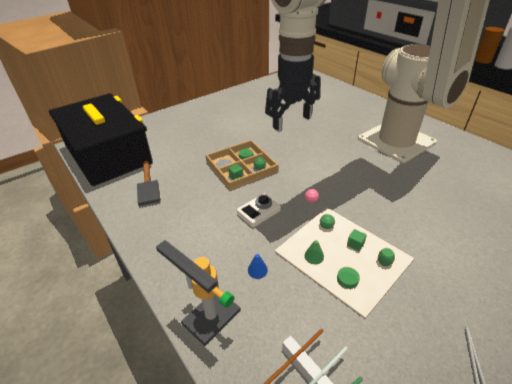

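View pics/side0.png

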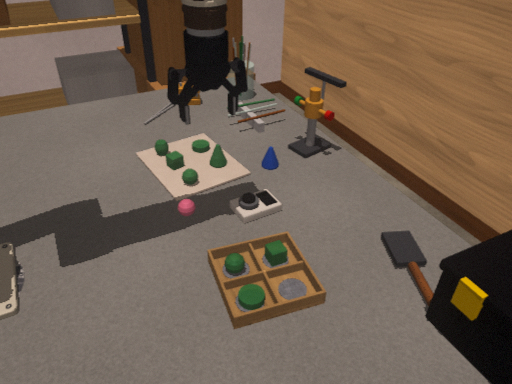

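View pics/wrist0.png

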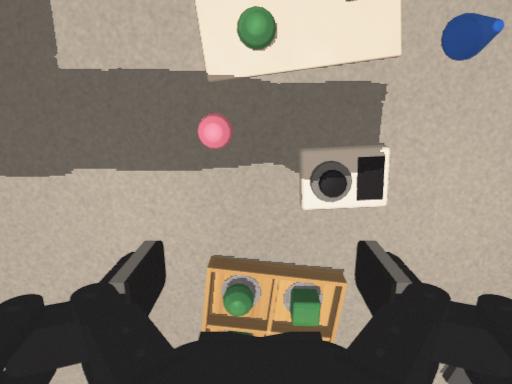

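The scene view shows the cone with its tip near (317,238), the empty compartment's pad near (224,162) and the timer button near (264,201). In the side view these are near (219,142), (292,289) and (249,200), and the wrist view has the button near (333,183). The pink ball and blue cone are the decoys.

```bash
cat >> h.py <<'E'
def tri(obs):
    A=0;b=0
    for c,u,v in obs:
        d=ray(c,u,v);P=np.eye(3)-np.outer(d,d);A=A+P;b=b+P@c["e"]
    p=np.linalg.solve(A,b);return p,[np.round(proj(c,p)-[u,v],1).tolist() for c,u,v in obs]
def blob(c,lo,hi,u,v):
    h=cv2.cvtColor(c["color"],cv2.COLOR_RGB2HSV);m=cv2.inRange(h,np.array(lo),np.array(hi))
    n,l,s,ce=cv2.connectedComponentsWithStats(m)
    ok=[i for i in range(1,n) if s[i,4]>25]
    i=min(ok,key=lambda i:np.hypot(*(ce[i]-[u,v])));return l==i,s[i],ce[i]
E
python3 - <<'E'
from h import *
S,D,W=cam("scene"),cam("side"),cam("wrist")
G=((45,100,20),(80,255,255))
t=[]
for c,u,v in((S,315,250),(D,218,155)):
    m,s,ce=blob(c,*G,u,v);ys,xs=np.nonzero(m);y0=ys.min()
    print("cone",s,ce.round(1),y0,xs[ys<=y0+1].mean());t.append((c,xs[ys<=y0+1].mean(),y0+1.))
p,r=tri(t);print("tip",p.round(4),r)
for c,u,v in t: print(plane(c,u,v,.063).round(4))
# pad in empty compartment (z ~ .006)
for c,u,v in((S,224,162),(D,292,289)): print("pad rough",plane(c,u,v,.006).round(4))
m,s,ce=blob(D,(0,0,90),(179,60,255),292,289);print("padmask",s,ce,plane(D,*ce,.006).round(4))
# black button
for n,c,u,v in(("S",S,264,201),("D",D,249,200),("W",W,333,183)):
    m,s,ce=blob(c,(0,0,0),(179,255,45),u,v);print("btn",n,s,ce.round(1),plane(c,*ce,.03).round(4),plane(c,u,v,.03).round(4))
# decoys check + pieces on board
m=cv2.inRange(cv2.cvtColor(D["color"],cv2.COLOR_RGB2HSV),np.array(G[0]),np.array(G[1]))
n,l,s,ce=cv2.connectedComponentsWithStats(m)
for i in range(1,n):
    if s[i,4]>40: print(s[i],ce[i].round(0),plane(D,*ce[i],.02).round(3))
a=D["color"][170:330,195:335];b=S["color"][135:275,195:345]
a=cv2.resize(a,None,fx=3,fy=3);b=cv2.resize(b,None,fx=3,fy=3)[:,:]
h=max(a.shape[0],b.shape[0]);f=lambda x:cv2.copyMakeBorder(x,0,h-x.shape[0],0,0,0)
o=np.hstack([f(a),f(b)]);o=cv2.resize(o,None,fx=.9,fy=.9)
print(o.shape);cv2.imwrite("pics/crop.png",o[:,:,::-1])
E
```

```text
cone [306 242  17  21 231] [314.1 254.1] 242 315.0
cone [210 145  16  22 109] [216.7 157.7] 145 217.0
tip [0.5908 0.1918 0.0569] [[0.4, -0.1], [0.4, 0.1]]
[0.5961 0.195  0.063 ]
[0.5863 0.183  0.063 ]
pad rough [ 0.5413 -0.2652  0.006 ]
pad rough [ 0.5444 -0.2627  0.006 ]
padmask [279 279  27  21 442] [291.73755656 288.49547511] [ 0.5446 -0.2614  0.006 ]
btn S [259 196  10   8  65] [263.4 199.6] [ 0.5725 -0.0209  0.03  ] [ 0.5746 -0.0156  0.03  ]
btn D [241 193  14  11 113] [248.  197.8] [ 0.5803 -0.0073  0.03  ] [ 0.5787 -0.0154  0.03  ]
btn W [319 170  27  26 256] [332.9 179.2] [ 0.5806 -0.0117  0.03  ] [ 0.581 -0.016  0.03 ]
[294  96  10  10  52] [297. 100.] [0.973 0.42  0.02 ]
[156 140   9   7  45] [160. 143.] [0.479 0.333 0.02 ]
[193 140  15  10 101] [200. 144.] [0.576 0.28  0.02 ]
[210 145  16  22 109] [217. 158.] [0.589 0.196 0.02 ]
[166 152  15   8  75] [173. 155.] [0.491 0.256 0.02 ]
[183 170  13  12  87] [188. 174.] [0.496 0.154 0.02 ]
[265 240  22  25 330] [276. 251.] [ 0.558 -0.175  0.02 ]
[225 253  19  19 274] [234. 262.] [ 0.472 -0.166  0.02 ]
[239 284  26  26 504] [251. 296.] [ 0.464 -0.255  0.02 ]
(432, 783, 3)
```

View pics/crop.png

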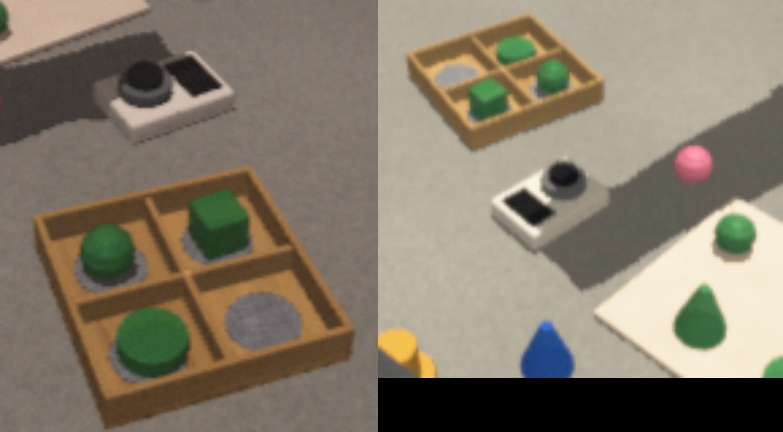

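Both point estimates fit the given sizes and heights. I'll shut the gripper and move near the cone for a close look.

Call:
move_arm:
  moves:
    - [[0.03,0.04,0,0,0],[0.06,0.08,0,0,0],[0.09,0.12,0,0,0],[0.09,0.12,0,0,0],[0.09,0.12,0,0,0]]

```text
clock: 0.92
eef_pos: [0.5895, 0.1199, 0.2494]
tool_rot: [0.707, 0.707, -0.001, -0.0]
ft_force: [0.0, -0.7, -0.4]
grip_width: -0.0
grasp_force: 0.0
```

```bash
python3 - <<'E'
from h import *
o=monitor.get_obs();print(o["clock"],o["eef_pos"],o["grip_width"])
W=cam("wrist");D=cam("side");S=cam("scene")
save(W,"w1.png")
p=o["eef_pos"]
print("tip proj",proj(W,[.591,.192,.063]),proj(W,[.577,-.014,.03]))
for n,c in(("D",D),("S",S)):
    print(n,"tips expected at 19mm/32mm",proj(c,p-[0,0,.019]),proj(c,p-[0,0,.032]))
def cr(c):
    u,v=proj(c,p-[0,0,.019]).astype(int);v=max(v,50);u=max(u,50);return cv2.resize(c["color"][v-50:v+50,u-50:u+50],(380,380),interpolation=cv2.INTER_CUBIC),(u-50,v-50)
a,b=cr(D),cr(S);print(a[1],b[1]);cv2.imwrite("pics/tips.png",np.hstack([a[0],b[0]])[:,:,::-1])
E
```

```text
0.925 [0.58953584 0.11986344 0.24941362] -3.933281779095821e-05
tip proj [261.26588772  99.51127328] [249.41206261 277.91759909]
D tips expected at 19mm/32mm [227.09081883  92.39453835] [227.20333015  97.9377219 ]
S tips expected at 19mm/32mm [298.50029766 165.87435333] [298.14388564 170.90239071]
(np.int64(177), np.int64(42)) (np.int64(248), np.int64(115))
```

View pics/w1.png

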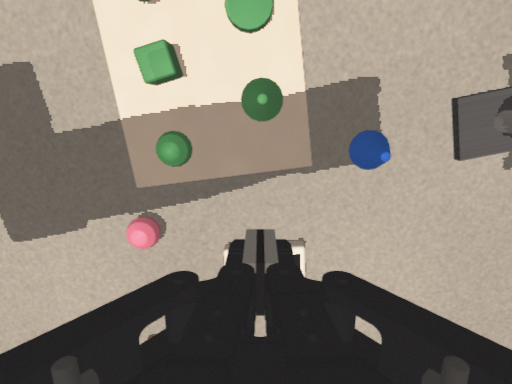

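View pics/tips.png

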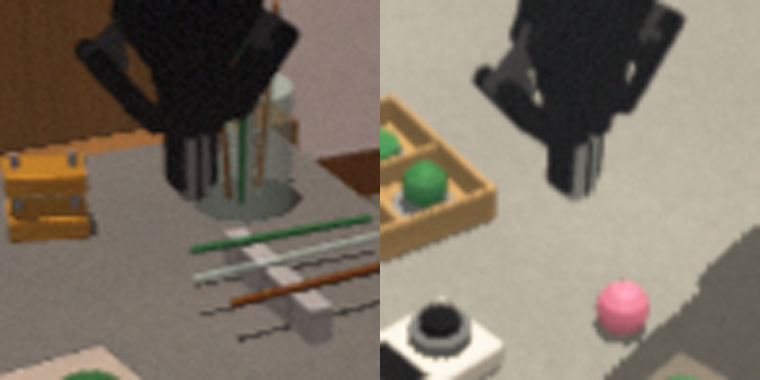

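The wrist view puts the cone's top at (262,99), which matches (0.591, 0.192). The fingertips show 19 mm below the TCP as stated. Next I go over the cone, then straight down to 25 mm above it.

Call:
move_arm:
  moves:
    - [[0.002,0.04,0,0,0],[0.002,0.072,0,0,0],[0.002,0.072,-0.05,0,0],[0.002,0.072,-0.1,0,0],[0.002,0.072,-0.125,0,0]]

```text
clock: 1.7
eef_pos: [0.5899, 0.1905, 0.1224]
tool_rot: [0.708, 0.707, -0.002, -0.001]
ft_force: [-0.5, -0.3, -0.2]
grip_width: 0.0
grasp_force: 0.0
```

Call:
move_arm:
  moves:
    - [[0,0,-0.01,0,0],[0,0,-0.018,0,0],[0,0,-0.018,0,0],[0,0,-0.018,0,0],[0,0,-0.018,0,0]]

```text
clock: 2.33
eef_pos: [0.5926, 0.1922, 0.108]
tool_rot: [0.707, 0.707, 0.001, 0.0]
ft_force: [-0.4, -1.0, -0.4]
grip_width: -0.0003
grasp_force: 0.0
```

```bash
python3 - <<'E'
from h import *
o=monitor.get_obs();p=o["eef_pos"];print(o["clock"],p,o["ft_force"])
D=cam("side");S=cam("scene")
o=[]
for c in(D,S):
    u,v=proj(c,[.591,.192,.075]).astype(int);o.append(cv2.resize(c["color"][v-40:v+40,u-40:u+40],(380,380),interpolation=cv2.INTER_CUBIC))
cv2.imwrite("pics/hov.png",np.hstack(o)[:,:,::-1])
E
```

```text
2.325 [0.59258631 0.19218224 0.10802262] [-0.38542531 -0.98361894 -0.37722932]
```

View pics/hov.png

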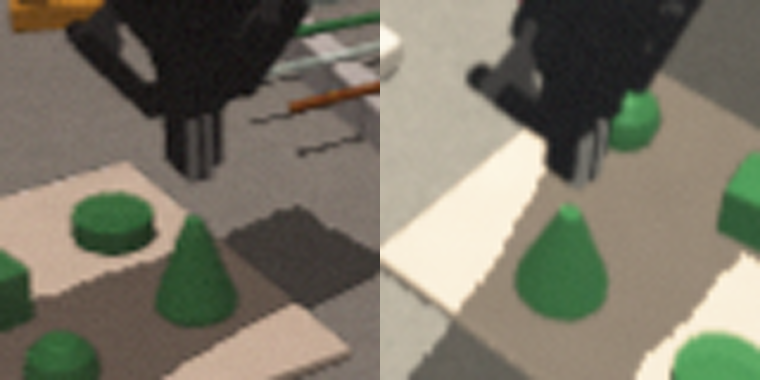

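Both views show the fingertips centred about 25 mm above the cone's top. I hold here.

Call:
move_arm:
  moves:
    - [[0,0,0,0,0],[0,0,0,0,0],[0,0,0,0,0],[0,0,0,0,0],[0,0,0,0,0]]

```text
clock: 3.05
eef_pos: [0.592, 0.192, 0.107]
tool_rot: [0.707, 0.707, -0.0, -0.0]
ft_force: [-0.2, 0.1, -0.2]
grip_width: 0.0003
grasp_force: 0.0
```

Call:
move_arm:
  moves:
    - [[0,0,0,0,0],[0,0,0,0,0],[0,0,0,0,0],[0,0,0,0,0],[0,0,0,0,0]]

```text
clock: 3.68
eef_pos: [0.592, 0.192, 0.107]
tool_rot: [0.707, 0.707, 0.0, 0.0]
ft_force: [-0.5, -1.1, 0.8]
grip_width: -0.0001
grasp_force: 0.0
```

Call:
move_arm:
  moves:
    - [[0,0,0,0,0],[0,0,0,0,0],[0,0,0,0,0],[0,0,0,0,0],[0,0,0,0,0]]

```text
clock: 4.3
eef_pos: [0.592, 0.192, 0.107]
tool_rot: [0.707, 0.707, -0.0, -0.0]
ft_force: [-0.4, 0.4, -0.9]
grip_width: 0.0003
grasp_force: 0.0
```

Call:
move_arm:
  moves:
    - [[0,0,0,0,0],[0,0,0,0,0],[0,0,0,0,0],[0,0,0,0,0],[0,0,0,0,0]]

```text
clock: 4.92
eef_pos: [0.592, 0.192, 0.107]
tool_rot: [0.707, 0.707, -0.0, 0.0]
ft_force: [-0.1, -0.6, -0.8]
grip_width: 0.0001
grasp_force: 0.0
```

Call:
move_arm:
  moves:
    - [[0,0,0.05,0,0],[0,0,0.1,0,0],[0,0,0.142,0,0],[0,-0.06,0.142,0,0],[0,-0.12,0.142,0,0]]

```text
clock: 5.55
eef_pos: [0.5924, 0.0716, 0.25]
tool_rot: [0.706, 0.708, 0.001, 0.001]
ft_force: [0.5, 0.0, -0.2]
grip_width: 0.0003
grasp_force: 0.0
```

Call:
move_arm:
  moves:
    - [[-0.01,-0.06,0,0,0],[-0.02,-0.12,0,0,0],[-0.03,-0.18,0,0,0],[-0.04,-0.24,0,0,0],[-0.05,-0.3,0,0,0]]

```text
clock: 6.18
eef_pos: [0.5415, -0.2299, 0.2492]
tool_rot: [0.707, 0.707, 0.0, 0.0]
ft_force: [1.4, -0.2, 0.7]
grip_width: -0.0
grasp_force: 0.0
```

Call:
move_arm:
  moves:
    - [[0,-0.01,0,0,0],[0,-0.02,0,0,0],[0,-0.03,0,0,0],[0,-0.03,0,0,0],[0,-0.03,0,0,0]]

```text
clock: 6.8
eef_pos: [0.5423, -0.257, 0.249]
tool_rot: [0.707, 0.708, 0.0, -0.0]
ft_force: [-0.2, -0.4, -0.3]
grip_width: -0.0001
grasp_force: 0.0
```

```bash
python3 - <<'E'
from h import *
o=monitor.get_obs();print(o["clock"],o["eef_pos"])
W,D,S=cam("wrist"),cam("side"),cam("scene")
save(W,"w2.png")
print("btn proj W",proj(W,[.577,-.014,.03]),"place",proj(W,[.543,-.263,.006]))
for z in(.028,.032,.036):print(z,[plane(c,u,v,z).round(4).tolist() for c,u,v in((S,264.6,199.8),(D,249.1,198.5))])
E
```

```text
6.8 [ 0.54232752 -0.25701573  0.24903078]
btn proj W [298.49262146 -98.71402024] place [260.10746432 170.02466441]
0.028 [[0.5689, -0.0201, 0.028], [0.5826, -0.0081, 0.028]]
0.032 [[0.5717, -0.0166, 0.032], [0.5802, -0.0129, 0.032]]
0.036 [[0.5745, -0.0131, 0.036], [0.5778, -0.0176, 0.036]]
```

View pics/w2.png

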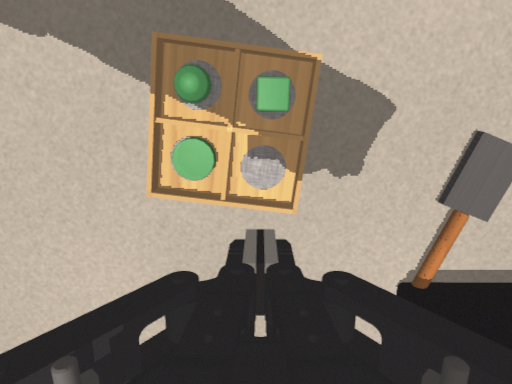

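The pad is at (263,167) in the wrist view, which gives a place of about (0.545, -0.261). I descend to 10 mm above the rim and hold.

Call:
move_arm:
  moves:
    - [[0.003,-0.004,0,0,0],[0.003,-0.004,-0.05,0,0],[0.003,-0.004,-0.1,0,0],[0.003,-0.004,-0.15,0,0],[0.003,-0.004,-0.17,0,0]]

```text
clock: 7.58
eef_pos: [0.5429, -0.2611, 0.0752]
tool_rot: [0.707, 0.707, -0.001, -0.003]
ft_force: [-0.3, 0.1, 0.2]
grip_width: 0.0001
grasp_force: 0.0
```

Call:
move_arm:
  moves:
    - [[0,0,-0.01,0,0],[0,0,-0.019,0,0],[0,0,-0.019,0,0],[0,0,-0.019,0,0],[0,0,-0.019,0,0]]

```text
clock: 8.2
eef_pos: [0.5456, -0.2623, 0.061]
tool_rot: [0.707, 0.707, 0.0, 0.001]
ft_force: [0.7, -0.0, -0.1]
grip_width: -0.0003
grasp_force: 0.0
```

```bash
python3 - <<'E'
from h import *
o=monitor.get_obs();p=o["eef_pos"];print(o["clock"],p,o["ft_force"])
o=[]
for c in(cam("side"),cam("scene")):
    u,v=proj(c,[.545,-.261,.03]).astype(int);o.append(cv2.resize(c["color"][v-40:v+40,u-40:u+40],(380,380),interpolation=cv2.INTER_CUBIC))
cv2.imwrite("pics/hov2.png",np.hstack(o)[:,:,::-1])
E
```

```text
8.2 [ 0.54560716 -0.26226338  0.06100481] [ 0.66501195 -0.00618743 -0.09411215]
```

View pics/hov2.png

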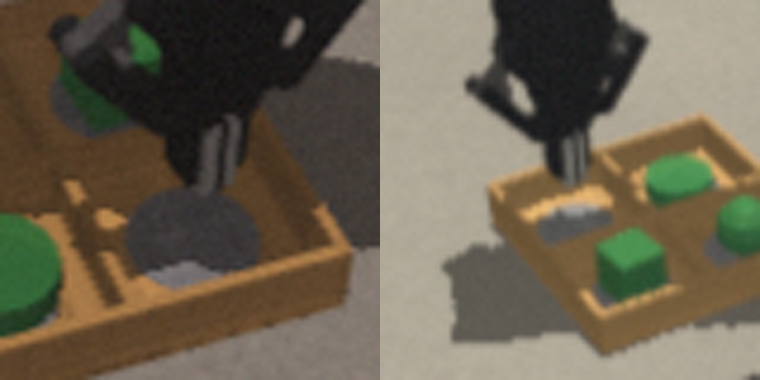

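Both views show the fingertips centred over the empty compartment, just above the rim. I hold, then rise and move to where the wrist camera can see the button.

Call:
move_arm:
  moves:
    - [[0,0,0,0,0],[0,0,0,0,0],[0,0,0,0,0],[0,0,0,0,0],[0,0,0,0,0]]

```text
clock: 8.93
eef_pos: [0.545, -0.262, 0.0599]
tool_rot: [0.707, 0.707, -0.0, -0.0]
ft_force: [-0.9, 0.4, -0.6]
grip_width: -0.0
grasp_force: 0.0
```

Call:
move_arm:
  moves:
    - [[0,0,0,0,0],[0,0,0,0,0],[0,0,0,0,0],[0,0,0,0,0],[0,0,0,0,0]]

```text
clock: 9.55
eef_pos: [0.545, -0.262, 0.06]
tool_rot: [0.707, 0.707, -0.0, -0.0]
ft_force: [-0.3, -1.2, 0.4]
grip_width: -0.0003
grasp_force: 0.0
```

Call:
move_arm:
  moves:
    - [[0,0,0,0,0],[0,0,0,0,0],[0,0,0,0,0],[0,0,0,0,0],[0,0,0,0,0]]

```text
clock: 10.18
eef_pos: [0.545, -0.262, 0.06]
tool_rot: [0.707, 0.707, 0.0, -0.0]
ft_force: [-0.4, -0.1, -0.2]
grip_width: -0.0002
grasp_force: 0.0
```

Call:
move_arm:
  moves:
    - [[0,0,0,0,0],[0,0,0,0,0],[0,0,0,0,0],[0,0,0,0,0],[0,0,0,0,0]]

```text
clock: 10.8
eef_pos: [0.545, -0.262, 0.06]
tool_rot: [0.707, 0.707, 0.0, -0.0]
ft_force: [-0.2, -0.0, 0.0]
grip_width: -0.0001
grasp_force: 0.0
```

Call:
move_arm:
  moves:
    - [[0,0,0.05,0,0],[0,0,0.1,0,0],[0,0,0.15,0,0],[0.01,0.06,0.15,0,0],[0.02,0.12,0.15,0,0]]

```text
clock: 11.42
eef_pos: [0.5656, -0.1417, 0.2112]
tool_rot: [0.708, 0.706, 0.001, 0.001]
ft_force: [1.2, 1.1, -0.2]
grip_width: -0.0001
grasp_force: 0.0
```

Call:
move_arm:
  moves:
    - [[0.01,0.06,0,0,0],[0.01,0.06,0,0,0],[0.01,0.06,0,0,0],[0.01,0.06,0,0,0],[0.01,0.06,0,0,0]]

```text
clock: 12.05
eef_pos: [0.5748, -0.0835, 0.2099]
tool_rot: [0.708, 0.706, -0.0, -0.0]
ft_force: [-0.9, 0.1, 0.4]
grip_width: -0.0002
grasp_force: 0.0
```

```bash
python3 - <<'E'
from h import *
o=monitor.get_obs();print(o["clock"],o["eef_pos"])
W=cam("wrist")
print("btn proj",proj(W,[.577,-.015,.034]))
u,v=proj(W,[.577,-.015,.034])
m,s,ce=blob(W,(0,0,0),(179,255,45),u,v);print(s,ce,[plane(W,*ce,z).round(4).tolist() for z in(.03,.036)])
u,v=int(u),int(v);v0=max(v-80,0)
cv2.imwrite("pics/w3.png",cv2.resize(W["color"][v0:v+80,u-100:u+100],None,fx=3,fy=3)[:,:,::-1]);print(u-100,v0)
E
```

```text
12.05 [ 0.57479369 -0.08346519  0.20994341]
btn proj [261.63955733 103.63317984]
[247  86  32  34 802] [262.76184539 102.98753117] [[0.578, -0.0144, 0.03], [0.578, -0.0145, 0.036]]
161 23
```

View pics/w3.png

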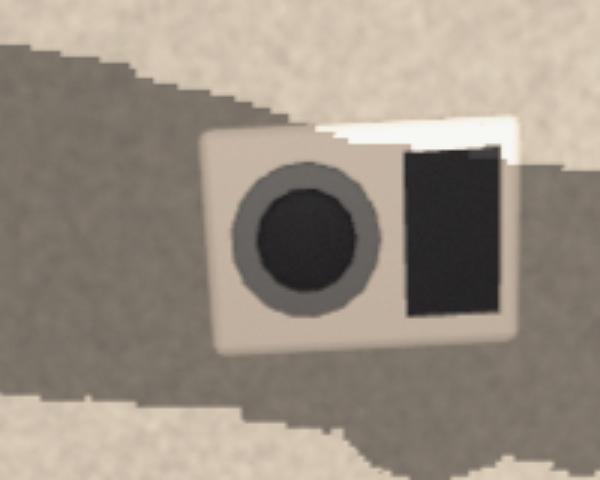

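The button is at (0.578, -0.0145), which agrees with the other views. I move over it and come down close.

Call:
move_arm:
  moves:
    - [[0.003,0.05,0,0,0],[0.003,0.069,0,0,0],[0.003,0.069,-0.05,0,0],[0.003,0.069,-0.1,0,0],[0.003,0.069,-0.135,0,0]]

```text
clock: 12.72
eef_pos: [0.5768, -0.0135, 0.0728]
tool_rot: [0.707, 0.707, -0.001, -0.001]
ft_force: [0.1, 0.0, -0.8]
grip_width: -0.0001
grasp_force: 0.0
```

Call:
move_arm:
  moves:
    - [[0,0,-0.004,0,0],[0,0,-0.008,0,0],[0,0,-0.012,0,0],[0,0,-0.012,0,0],[0,0,-0.012,0,0]]

```text
clock: 13.35
eef_pos: [0.5786, -0.013, 0.0639]
tool_rot: [0.707, 0.707, 0.001, 0.001]
ft_force: [0.8, 0.8, 1.0]
grip_width: -0.0001
grasp_force: 0.0
```

Call:
move_arm:
  moves:
    - [[0,-0.001,-0.002,0,0],[0,-0.001,-0.004,0,0],[0,-0.001,-0.006,0,0],[0,-0.001,-0.006,0,0],[0,-0.001,-0.006,0,0]]

```text
clock: 13.98
eef_pos: [0.5786, -0.0139, 0.0574]
tool_rot: [0.707, 0.707, 0.001, 0.0]
ft_force: [0.9, 2.3, 3.4]
grip_width: -0.0003
grasp_force: 1.8
```

Call:
move_arm:
  moves:
    - [[0,0,-0.001,0,0],[0,0,-0.002,0,0],[0,0,-0.002,0,0],[0,0,-0.002,0,0],[0,0,-0.002,0,0]]

```text
clock: 14.6
eef_pos: [0.5786, -0.0139, 0.0566]
tool_rot: [0.707, 0.707, 0.001, 0.001]
ft_force: [-1.9, 0.8, 10.9]
grip_width: -0.0001
grasp_force: 5.7
```

Call:
move_arm:
  moves:
    - [[0,0,-0.001,0,0],[0,0,-0.002,0,0],[0,0,-0.002,0,0],[0,0,-0.002,0,0],[0,0,-0.002,0,0]]

```text
clock: 15.22
eef_pos: [0.5787, -0.0139, 0.0564]
tool_rot: [0.707, 0.707, 0.001, 0.001]
ft_force: [-5.2, 1.3, 20.5]
grip_width: -0.0005
grasp_force: 10.6
```

The force rises to 20 N with the motion stopped at TCP z 0.0564, so it is on a hard stop. Backing off in steps while averaging the force should show whether that was the spring's full 6 mm travel.

```bash
cat > f.py <<'E'
from h import *
f=[];z=[]
for i in range(12):
    vision.camera("side");o=monitor.get_obs();f.append(o["ft_force"]);z.append(o["eef_pos"][2])
print(round(o["clock"],2),"z",np.mean(z).round(4),"F",np.mean(f,0).round(2))
E
python3 f.py
```

```text
15.82 z 0.0564 F [-5.4   1.62 21.34]
```

Call:
move_arm:
  moves:
    - [[0,0,0.002,0,0],[0,0,0.004,0,0],[0,0,0.004,0,0],[0,0,0.004,0,0]]

```text
clock: 16.32
eef_pos: [0.5785, -0.0139, 0.057]
tool_rot: [0.707, 0.707, 0.0, 0.0]
ft_force: [3.4, 1.1, 3.8]
grip_width: -0.0
grasp_force: 1.9
```

```bash
python3 f.py
```

```text
16.93 z 0.057 F [2.45 1.09 3.57]
```

Call:
move_arm:
  moves:
    - [[0,0,0.001,0,0],[0,0,0.002,0,0],[0,0,0.002,0,0],[0,0,0.002,0,0]]

```text
clock: 17.42
eef_pos: [0.5777, -0.0142, 0.0588]
tool_rot: [0.707, 0.707, -0.0, -0.0]
ft_force: [1.8, 0.0, 3.6]
grip_width: 0.0002
grasp_force: 1.4
```

```bash
python3 f.py
```

```text
18.02 z 0.0589 F [ 1.2  -0.58  2.96]
```

Call:
move_arm:
  moves:
    - [[0,0,0.001,0,0],[0,0,0.002,0,0],[0,0,0.002,0,0],[0,0,0.002,0,0]]

```text
clock: 18.52
eef_pos: [0.5777, -0.0141, 0.0608]
tool_rot: [0.707, 0.707, -0.0, -0.0]
ft_force: [0.3, -1.7, 1.4]
grip_width: -0.0001
grasp_force: 1.0
```

```bash
python3 f.py
```

```text
19.12 z 0.0609 F [-0.12 -1.22  1.78]
```

Call:
move_arm:
  moves:
    - [[0,0,0.005,0,0],[0,0,0.02,0,0],[0,0,0.06,0,0],[0,0,0.1,0,0],[0,0,0.1,0,0]]

```text
clock: 19.75
eef_pos: [0.5809, -0.0138, 0.1662]
tool_rot: [0.707, 0.707, 0.003, 0.003]
ft_force: [0.3, -1.0, -0.4]
grip_width: -0.0001
grasp_force: 0.0
```

```bash
python3 f.py
```

```text
20.35 z 0.1606 F [ 0.03 -0.   -0.28]
```

The spring force runs from about 4 N at the hard stop down to about 2 N 4 mm higher, which matches the stated full-travel force. The button was pressed fully and released, and the arm is clear.

```bash
python3 -c "
from workcell import job; print(job.job_done())"
```

```text
the job is handed in; nothing more can be done
None
```

I pointed at the cone and then at the empty compartment, holding each for over two seconds, then pressed the timer button fully and released it; the job is handed in, and I saw no contact with anything but the timer.

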